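# Pair up the eyewear cases in the order tray

### The job

One eyewear case already lies in the order tray: find the loose case of the same shape and slide it along the bench, never lifting it, in through the tray's open end, pushing its mate back until the two are up against the stop bar, and lean on the pair there with a steady push of about 15 newtons for half a second, never forcing it. Then fold the clear lid down shut over the pair. Keep the two cases of the other shape out of the tray and flat on the bench, and leave the bottle, the screwdriver and the mug alone.

Things in the scene. Friction and masses are not known exactly. Their poses are not given: they have to be found in the camera images.
- tray: grey fixed fence, no floor, walls 48 mm high, 10 thick; inside x -82.5 to 82.5 mm, side walls y 0 to 235; flared guides reach 30 mm out of the mouth. Origin: middle of the mouth at bench height; +y points in, -x is the hinge side (nearer the robot). A rubber-faced stop bar 38 mm high lies across the inside, its face somewhere at y 172 to 197, clamped elsewhere each time: find it by feel
- lid (a joint): clear flat lid with an aluminium frame, 180 mm (from hinge to free edge) by 235 mm by 6 mm, hinged along the top of the tray's -x wall. Value in rad: 0 = shut (level, its underside 52 mm above the bench), 1.57 = upright; its hinge is stiff so that it stays at any angle; shutting it takes about 2 to 4 N at the free edge
- lid_hinge (a point): middle of the lid's hinge line (at tray x = -87.5 mm, y = 117.5 mm, 52 mm above the bench); the hinge line runs along the tray's y
- lid_edge (a point): middle of the lid's free edge, on its outer (upper when shut) face, 180 mm from the hinge; axes turn with the lid: x from hinge to edge, z out of the outer face
- square_case_1: one of four closed hard eyewear cases in the same black plastic, 136 mm long (own x), 88 mm wide (own y), 45 mm high, about 0.2 kg; this one is a rectangle seen from above (square ends). Origin: centre of its underside, z up. Too wide to grip across; slide it on the bench
- square_case_2: one of four closed hard eyewear cases in the same black plastic, 136 mm long (own x), 88 mm wide (own y), 45 mm high, about 0.2 kg; this one is a rectangle seen from above (square ends). Origin: centre of its underside, z up. Too wide to grip across; slide it on the bench
- round_case_1: one of four closed hard eyewear cases in the same black plastic, 136 mm long (own x), 88 mm wide (own y), 45 mm high, about 0.2 kg; this one has half-round ends of 44 mm radius (a long oval seen from above; its straight sides are 48 mm long). Origin: centre of its underside, z up. Too wide to grip across; slide it on the bench
- round_case_2: one of four closed hard eyewear cases in the same black plastic, 136 mm long (own x), 88 mm wide (own y), 45 mm high, about 0.2 kg; this one has half-round ends of 44 mm radius (a long oval seen from above; its straight sides are 48 mm long). Origin: centre of its underside, z up. Too wide to grip across; slide it on the bench
- cleaner: bystander: white round bottle, 60 mm across, 170 mm tall; origin at the centre of its underside
- screwdriver: bystander: screwdriver lying on the bench along its own x; origin under its middle
- cup: bystander: white mug, 72 mm across, 85 mm tall; origin at the centre of its underside

How it is judged (in metres and radians):
On the way, in this order (a step that is already met when the one before it is completed fails the run):
1. both cases of one shape lie in the tray and are pressed together against the stop with a steady 8 to 25 N for 0.3 s, at rest (((x of square_case_1 in the frame of tray between -0.03 and 0.03 m and y of square_case_1 in the frame of tray between 0.025 and 0.17 m and angle between each of square_case_1, square_case_2's own z axis and vertical below 0.06 rad and x of square_case_2 in the frame of tray between -0.03 and 0.03 m and y of square_case_2 in the frame of tray between 0.025 and 0.17 m and ((x of round_case_1 in the frame of tray above 0.12 m or x of round_case_1 in the frame of tray below -0.12 m or y of round_case_1 in the frame of tray below -0.04 m) and angle between round_case_1's own z axis and vertical below 0.06 rad) and ((x of round_case_2 in the frame of tray above 0.12 m or x of round_case_2 in the frame of tray below -0.12 m or y of round_case_2 in the frame of tray below -0.04 m) and angle between round_case_2's own z axis and vertical below 0.06 rad)) or (x of round_case_1 in the frame of tray between -0.03 and 0.03 m and y of round_case_1 in the frame of tray between 0.025 and 0.17 m and angle between each of round_case_1, round_case_2's own z axis and vertical below 0.06 rad and x of round_case_2 in the frame of tray between -0.03 and 0.03 m and y of round_case_2 in the frame of tray between 0.025 and 0.17 m and ((x of square_case_1 in the frame of tray above 0.12 m or x of square_case_1 in the frame of tray below -0.12 m or y of square_case_1 in the frame of tray below -0.04 m) and angle between square_case_1's own z axis and vertical below 0.06 rad) and ((x of square_case_2 in the frame of tray above 0.12 m or x of square_case_2 in the frame of tray below -0.12 m or y of square_case_2 in the frame of tray below -0.04 m) and angle between square_case_2's own z axis and vertical below 0.06 rad))) and (horizontal distance between square_case_1 and square_case_2 below 0.094 m or horizontal distance between round_case_1 and round_case_2 below 0.094 m) and (contact force between square_case_1 and square_case_2 between 8 and 25 N or contact force between round_case_1 and round_case_2 between 8 and 25 N) and linear speed of each of square_case_1, square_case_2, round_case_1, round_case_2 below 0.01 m/s), for 0.3 s.
2. the lid is folded shut (within 0.05 rad) (value of joint lid below 0.05 rad), for 0.2 s.
At the end, for the whole second after the job is handed in: the matching pair lies flat in the tray (centres within 30 mm of its middle line and 25 to 170 mm inside the mouth) and close together (centres under 94 mm apart), the lid is shut within 0.05 rad, the other two cases lie flat outside the tray, and all cases are at rest (((x of square_case_1 in the frame of tray between -0.03 and 0.03 m and y of square_case_1 in the frame of tray between 0.025 and 0.17 m and angle between each of square_case_1, square_case_2's own z axis and vertical below 0.06 rad and x of square_case_2 in the frame of tray between -0.03 and 0.03 m and y of square_case_2 in the frame of tray between 0.025 and 0.17 m and ((x of round_case_1 in the frame of tray above 0.12 m or x of round_case_1 in the frame of tray below -0.12 m or y of round_case_1 in the frame of tray below -0.04 m) and angle between round_case_1's own z axis and vertical below 0.06 rad) and ((x of round_case_2 in the frame of tray above 0.12 m or x of round_case_2 in the frame of tray below -0.12 m or y of round_case_2 in the frame of tray below -0.04 m) and angle between round_case_2's own z axis and vertical below 0.06 rad)) or (x of round_case_1 in the frame of tray between -0.03 and 0.03 m and y of round_case_1 in the frame of tray between 0.025 and 0.17 m and angle between each of round_case_1, round_case_2's own z axis and vertical below 0.06 rad and x of round_case_2 in the frame of tray between -0.03 and 0.03 m and y of round_case_2 in the frame of tray between 0.025 and 0.17 m and ((x of square_case_1 in the frame of tray above 0.12 m or x of square_case_1 in the frame of tray below -0.12 m or y of square_case_1 in the frame of tray below -0.04 m) and angle between square_case_1's own z axis and vertical below 0.06 rad) and ((x of square_case_2 in the frame of tray above 0.12 m or x of square_case_2 in the frame of tray below -0.12 m or y of square_case_2 in the frame of tray below -0.04 m) and angle between square_case_2's own z axis and vertical below 0.06 rad))) and (horizontal distance between square_case_1 and square_case_2 below 0.094 m or horizontal distance between round_case_1 and round_case_2 below 0.094 m) and value of joint lid below 0.05 rad and linear speed of each of square_case_1, square_case_2, round_case_1, round_case_2 below 0.01 m/s); the robot touches nothing.
It fails at once if a case is lifted more than 20 mm off the bench or tipped by more than 0.35 rad (height (world z) of any of square_case_1, square_case_2, round_case_1, round_case_2 above 0.02 m or angle between any of square_case_1, square_case_2, round_case_1, round_case_2's own z axis and vertical above 0.35 rad).
It fails at once if the pair is forced: more than 35 N between the two cases or between the fingers and a case (contact force between any of square_case_1, the fingers and square_case_2 above 35 N or contact force between any of round_case_1, the fingers and round_case_2 above 35 N or contact force between the fingers and square_case_1 above 35 N or contact force between the fingers and round_case_1 above 35 N).
It fails at once if the bottle, screwdriver or mug is moved by more than 30 mm (distance of any of cleaner, screwdriver, cup from where it was at the start of the episode above 0.03 m).
It also fails if it takes over 72 s, if anything falls off the work surface, if the arm or the gripper's body presses on something with over 40 N, if the wrist force passes 120 N, or if a joint passes its speed limit or range.

### The arm

A 7-joint arm with a two-finger parallel gripper is mounted at the origin on the work surface. World frame = base frame: x ahead of the robot, y to its left, z up, the work surface at z = 0. Lengths are in mm, angles in rad, forces in N, time in s.
With the tool pointing down it reaches from about 425 to 875 mm from the base axis. Payload 8.4 kg.
Tool frame: the origin (TCP) lies between the finger pads; the fingertips stand 8 mm ahead of it and the grasp point (between the pads) lies 11 mm behind it; z points along the fingers, y is the direction in which the jaws open and shut (so a half turn about z gives the same grasp; the last joint's range is limited). The gripper opens to 85 mm and grips with 20 to 120 N. Pads are 22 mm wide; open, the fingers measure 114 mm over their backs; the gripper's body (76 mm by 85 mm) begins 54 mm behind the grasp point. The pads swing forward as they close: fully open they stand 13 mm farther back than shut.
Start: joints at [-1.391, 0.333, 0.04, 1.465, -0.013, 1.343, -0.059], TCP at [178.884, 624.872, 239.308] pointing down, gripper open.
Joint ranges: [-2.58, 2.58], [-0.38, 2.09], [-1.3, 1.39], [0.25, 2.4], [-1.5, 4.64], [0.08, 2.09], [-2.65, 2.65]. Speed limits (rad/s): [2.22, 2.22, 2.79, 2.79, 3.14, 3.14, 3.14].

### API

Orientations are given as [roll, pitch, yaw] about the fixed x, y, z axes, in that order (R = Rz(yaw) Ry(pitch) Rx(roll)).
In Python, from rig import manip, vision, job gives the robot as it stands.
- The arm moves only by the shell command python3 -m inch 'ROWS'. ROWS is JSON, one flat list of numbers, 7 for each row, row after row: the shift along the tool's x, y, z in mm, then the turn, a rotation vector about the tool's x, y, z in rad, then the gripper's target within -1 to 1 (fully open at 1, half-way at 0, shut at -1). A call has 1 to 10 rows; each row shifts and turns the commanded pose from where the row before left it, along the tool's axes as they then stand; what a row does not reach is not made up. A row lasts 1/8 s, in which the tool goes at most 62.5 mm and 10.7 degrees, less where a joint would pass 70% of its speed; a pose out of reach is approached as far as the arm can. A call is refused whole if a number of a shift passes 62.5 or a number of a turn 0.188, either way. A call with a gripper value outside its range is refused whole. The fingers move at their own pace and stop on an object; the grip force is fixed at half the most. Time passes only in rows, so rows that do not move let the fingers close. It gives the time, the measured TCP pose, the force and the opening at its end, in the units of the state.
- manip.observe(): the state, without advancing time (a new reading comes with each control period).
- vision.read_camera(name): name is "side" or "top"; returns the picture (384x512x3 uint8, red, green, blue); there is no depth.
- vision.camera_info(name): a dict with "fx", "fy", "cx", "cy" (pixels), "origin" and "orientation" of the camera in the world. Camera axes: x right, y up, looking along -z (the intrinsics and any distortion apply to the point x, -y, -z); pixel columns grow to the right and rows downward; lengths in mm; the calibration is good to about 2 mm. A picture is of the moment at which its call begins. camera_info takes no time and is no camera call.
- job.close_job(): hands the job in, once; it reports no verdict.
The state is a dict: "clock": time; "joint_pos": joint angles; "dq": joint speeds; "effort": joint torques, N m; "tool_pos": TCP position; "tcp_rot": TCP orientation; "force": force on the tool from outside, world axes, zero at the start; "wrist_torque": the same for the moment, N m; "grip_width": opening from 0.0 (shut) to 1.0 (fully open).
Only numpy, scipy, OpenCV 4.12 (cv2) and the standard library are available. Lean on these libraries where they do the work, as an engineer would, in place of code of your own. Each camera call takes 0.05 s, during which the arm holds its last target. There are 200 camera calls.

## Working session

There is one attempt and no reset: what is moved stays moved. The work goes in short steps, Python scripts to look and compute and a shell command to move; the robot and the scene stay as the last step left them, time stands still between calls to the robot, and variables do not carry over. Pictures are saved under pics/ and viewed, about 8 in all and at most 12, crops included, and the job is handed in when it is done.

```bash
mkdir -p pics
python3 - <<'E'
from rig import manip, vision
import cv2
for n in("top","side"):
    print(n,vision.camera_info(n)); cv2.imwrite(f"pics/{n}0.png",vision.read_camera(n)[:,:,::-1])
print(manip.observe())
E
ls
```

```text
top {'fx': 440.7182794636837, 'fy': 440.7182794636837, 'cx': 255.99629813342165, 'cy': 193.15799136339461, 'origin': array([ 512.18269072,   65.35882564, 1296.98232841]), 'orientation': array([ 0.07068753,  0.01268063, -1.54886377])}
side {'fx': 453.5313479588175, 'fy': 453.5313479588175, 'cx': 251.40747769497293, 'cy': 187.83872412892518, 'origin': array([ 316.85623937, -899.61583666,  998.36587193]), 'orientation': array([ 0.8202435 ,  0.00517887, -0.2776736 ])}
{'clock': 0.1, 'joint_pos': array([-1.39119309,  0.33385378,  0.03987024,  1.46617655, -0.01340233,
        1.34328803, -0.05851976]), 'dq': array([-0.000264  , -0.00088022,  0.00017718, -0.00162852,  0.00130624,
        0.00122174, -0.00013358]), 'effort': array([ 5.61704117e-03, -6.60020685e+01,  1.37168895e+00, -4.06474078e+01,
        1.74100284e-02,  9.01311461e-03,  3.56323585e-05]), 'tool_pos': array([178.79530983, 624.51555895, 238.50446798]), 'tcp_rot': array([-3.14013593e+00,  9.46818617e-05,  2.86275657e+00]), 'force': array([ 0.38726921, -0.10162683, -0.92760098]), 'wrist_torque': array([ 0.00471832, -0.00143176,  0.04298523]), 'grip_width': 1.00150757241388}
pics
```

View pics/top0.png

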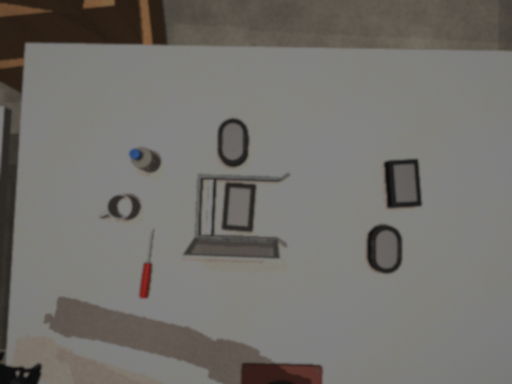

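View pics/side0.png

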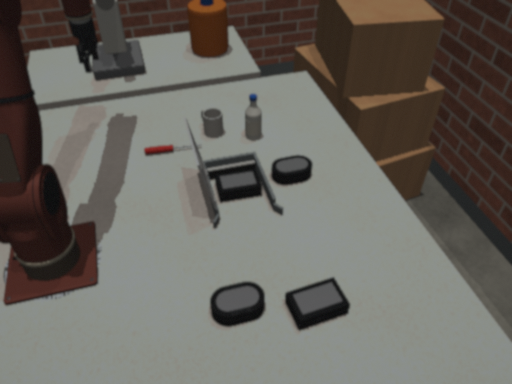

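The top view has the tray at about (240,215) with its mouth to the right (world -y). A square case is inside it at (239,207) and the loose square is at (403,183). The rounds are at (385,249) and (233,142), and the lid stands upright on the near wall. Next I'll measure.

```bash
cat > h.py <<'E'
import numpy as np, cv2
from scipy.spatial.transform import Rotation as R
from rig import vision, manip
def cam(n):
    i=vision.camera_info(n); return i,R.from_euler('xyz',i['orientation'])
def ray(n,uv):
    i,r=cam(n); uv=np.atleast_2d(uv).astype(float)
    d=np.c_[(uv[:,0]-i['cx'])/i['fx'],-(uv[:,1]-i['cy'])/i['fy'],-np.ones(len(uv))]
    return i['origin'],r.apply(d)
def plane(n,uv,z):
    o,d=ray(n,uv); return o+d*((z-o[2])/d[:,2])[:,None]
def tri(ut,us):
    o1,d1=ray('top',ut); o2,d2=ray('side',us); d1=d1[0];d2=d2[0]
    s=np.linalg.lstsq(np.c_[d1,-d2],o2-o1,rcond=None)[0]
    p,q=o1+s[0]*d1,o2+s[1]*d2
    return (p+q)/2,np.linalg.norm(p-q)
def insets(n,im,lo=500):
    "light insets inside black rims (child contours)"
    g=cv2.cvtColor(im,cv2.COLOR_RGB2GRAY)
    m=(g<60).astype(np.uint8)
    cs,h=cv2.findContours(m,cv2.RETR_CCOMP,cv2.CHAIN_APPROX_NONE)
    out=[]
    for c,k in zip(cs,h[0]):
        if k[3]>=0 and cv2.contourArea(c)>200:
            M=cv2.moments(c); (_,_),wh,_=cv2.minAreaRect(c)
            out.append((M['m10']/M['m00'],M['m01']/M['m00'],M['m00'],M['m00']/(wh[0]*wh[1]),c))
    return out
E
python3 - <<'E'
from h import *
I={n:vision.read_camera(n) for n in('top','side')}
L={n:insets(n,I[n]) for n in I}
for n in L:
    for u,v,a,f,c in L[n]: print(n,round(u,1),round(v,1),a,round(f,3),plane(n,(u,v),45)[0].round(1))
for a in L['top']:
    for b in L['side']:
        p,e=tri(a[:2],b[:2])
        if e<8 and -20<p[2]<120: print(p.round(1),round(e,1),a[3],b[3])
# long axis of insets
for u,v,a,f,c in L['top']:
    P=plane('top',c[:,0],45)[:,:2].astype(np.float32); print(cv2.minAreaRect(P))
t=I['top'][:,:,::-1]
cr=cv2.resize(t[165:265,175:300],None,fx=6,fy=6,interpolation=cv2.INTER_CUBIC)
cv2.imwrite('pics/tray.png',cv2.convertScaleAbs(cr,alpha=1.5))
s=I['side'][:,:,::-1]
cr=cv2.resize(s[115:230,170:300],None,fx=5,fy=5,interpolation=cv2.INTER_CUBIC)
cv2.imwrite('pics/trays.png',cv2.convertScaleAbs(cr,alpha=1.5))
E
```

```text
top 386.1 249.0 802.0 0.835 [ 450.8 -286.1   45. ]
top 238.4 206.5 920.0 0.929 [561.3 132.4  45. ]
top 404.7 182.6 858.5 0.927 [ 639.3 -338.6   45. ]
top 232.4 141.2 761.5 0.849 [748.8 154.4  45. ]
side 237.0 298.3 861.0 0.834 [ 450.  -286.1   45. ]
side 316.9 297.8 979.0 0.882 [ 638. -339.   45.]
side 237.5 179.6 470.0 0.879 [560.6 133.5  45. ]
side 291.5 164.5 375.0 0.79 [748.5 155.6  45. ]
side 394.6 95.4 1098.0 0.573 [1279.1  439.9   45. ]
side 314.1 58.7 646.5 0.563 [1088.8  813.6   45. ]
[ 450.4 -286.1   44.8] 0.9 0.8354166666666667 0.8338460146148212
[560.8 132.4  45.9] 0.8 0.9286164502293089 0.87866589606083
[ 638.8 -338.7   44.3] 1.1 0.9270879853502614 0.8822999293319063
[748.3 154.4  46.1] 0.7 0.8489409141583054 0.7903786012777446
((450.9307861328125, -285.87603759765625), (112.0181884765625, 67.33490753173828), 0.17682380974292755)
((561.5050659179688, 132.51470947265625), (68.93528747558594, 116.26557159423828), 86.90847778320312)
((639.2894897460938, -338.45556640625), (114.12535858154297, 65.56578826904297), 4.15794038772583)
((748.0489501953125, 154.02403259277344), (113.35062408447266, 66.25228881835938), 1.3668473958969116)
```

View pics/tray.png

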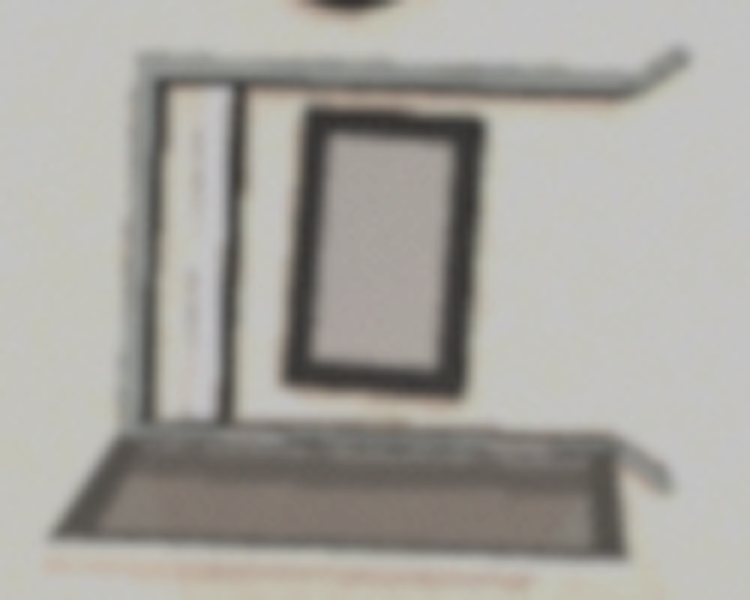

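View pics/trays.png

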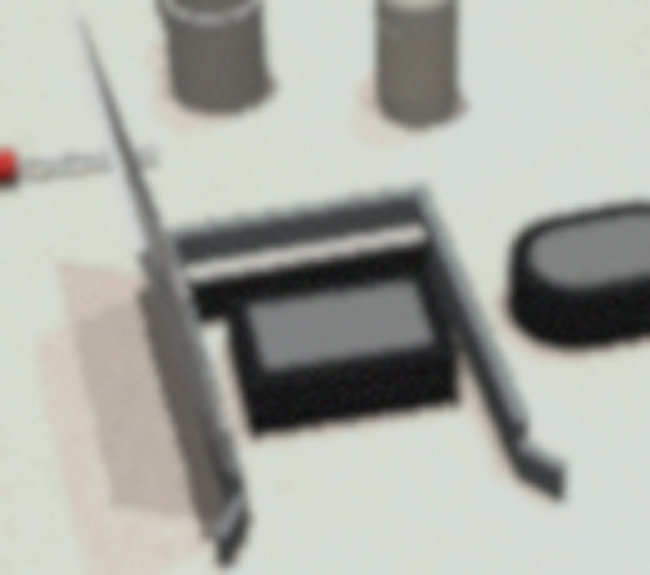

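Run:
```python
from h import *
T=lambda x,y:(x/6+175-.4,y/6+165-.4)
S=lambda x,y:(x/5+170-.4,y/5+115-.4)
for nm,z,p in [('far outer back',48,(138,55)),('far outer mouth',48,(635,68)),('far inner back',48,(163,79)),('far inner mouth',48,(625,82)),
 ('back outer near',48,(122,432)),('hinge inner back',48,(150,424)),('hinge inner mouth',48,(615,434)),('guide far tip',48,(684,50)),('guide near tip',48,(668,482)),
 ('stop face top far',38,(232,85)),('stop face top near',38,(217,424)),('case back far top',45,(308,106)),('case front far',45,(485,118)),('case front near',45,(465,397)),('case back near',45,(285,382))]:
    print(nm,plane('top',T(*p),z)[0].round(1))
for nm,z,p in [('far inner mouth top',48,(517,425)),('far outer mouth top',48,(527,418)),('far back outer',48,(425,187)),('case front near',45,(262,370+8)),('case front far',45,(450,350)),('guide far tip',48,(563,465))]:
    print('S',nm,plane('side',S(*p),z)[0].round(1))
# lid free edge corner
for a,b in [((55,540),(82,20)),]:
    print('lid back free',tri(T(*a),S(*b)))
for n in(0,):
    print('lid front free, at z=230', plane('top',T(625,555),230),plane('top',T(625,555),150))
for nm,z,uv in [('bottle base',170,(135,153)),('mug',85,(124,206)),('sd tip',8,(152,231)),('sd end',15,(144,297))]:
    print(nm,plane('top',uv,z)[0].round(0))
```

```text
far outer back [652.2 251.   48. ]
far outer mouth [650.9  14.6  48. ]
far inner back [641.  238.8  48. ]
far inner mouth [644.1  19.3  48. ]
back outer near [473.6 253.   48. ]
hinge inner back [477.6 239.9  48. ]
hinge inner mouth [477.8  20.9  48. ]
guide far tip [659.9  -8.4  48. ]
guide near tip [455.9  -4.3  48. ]
stop face top far [639.8 207.   38. ]
stop face top near [478.  209.5  38. ]
case back far top [629.8 169.7  45. ]
case front far [625.9  85.3  45. ]
case front near [493.5  91.9  45. ]
case back near [498.7 177.1  45. ]
S far inner mouth top [639.3  14.1  48. ]
S far outer mouth top [646.9  18.2  48. ]
S far back outer [650.1 248.4  48. ]
S case front near [502.8  99.8  45. ]
S case front far [620.8  91.9  45. ]
S guide far tip [654.9 -25.3  48. ]
lid back free (array([435.54018415, 252.72636263, 220.57677081]), np.float64(1.5662971238461512))
lid front free, at z=230 [[434.69861341  22.50342619 230.        ]] [[428.88902686  19.29022213 150.        ]]
bottle base [689. 397. 170.]
mug [554. 446.  85.]
sd tip [486. 385.   8.]
sd end [296. 399.  15.]
```

Triangulated case tops are at about 45 mm, which matches the text. The tray origin is about (560, 17) with yaw about 0, and the stop face is near world y 207. The loose square is at (639,-338) with yaw 4°.

The plan is to push it +y with both open fingers to y≈-130 (clearing round case 1), push it sideways to x=560, then push it in. First I'll rise, turn to yaw 90° and travel around above the lid.

```bash
python3 -m inch '[0,0,-13,0,0,0.1846,1, 0,0,-13,0,0,0.1846,1, 0,0,-13,0,0,0.1846,1, 0,0,-13,0,0,0.1846,1, 0,0,-13,0,0,0.1846,1, 0,0,-13,0,0,0.1846,1, 0,0,-13,0,0,0.1846,1]' && python3 -m inch '[-37,48,0,0,0,0,1, -37,48,0,0,0,0,1, -37,48,0,0,0,0,1, -37,48,0,0,0,0,1, -37,48,0,0,0,0,1, -37,48,0,0,0,0,1, -37,48,0,0,0,0,1, -37,48,0,0,0,0,1]'
```

```text
clock: 1.08
tool_pos: [178.8, 624.8, 330.5]
tcp_rot: [-3.141, 0.0, 1.565]
force: [0.4, 0.5, 0.1]
grip_width: 0.997
clock: 2.08
tool_pos: [564.0, 327.6, 330.3]
tcp_rot: [-3.142, -0.0, 1.571]
force: [-0.3, 1.1, -0.6]
grip_width: 0.999
```

Tracking is good. Next, on to (640,-425).

```bash
python3 -m inch '[-55,6,0,0,0,0,1, -55,6,0,0,0,0,1, -55,6,0,0,0,0,1, -55,6,0,0,0,0,1, -55,6,0,0,0,0,1, -55,6,0,0,0,0,1, -55,6,0,0,0,0,1, -55,6,0,0,0,0,1, -55,6,0,0,0,0,1, -55,6,0,0,0,0,1]' && python3 -m inch '[-50,4,0,0,0,0,1, -50,4,0,0,0,0,1, -50,4,0,0,0,0,1, -51,4,0,0,0,0,1, 0,0,0,0,0,0,1]' && python3 -m inch '[0,0,55,0,0,0,1, 0,0,55,0,0,0,1, 0,0,55,0,0,0,1, 0,0,55,0,0,0,1, 0,0,50,0,0,0,1, 0,0,30,0,0,0,1, 0,0,14,0,0,0,1, 0,0,0,0,0,0,1]'
```

```text
clock: 3.32
tool_pos: [622.8, -222.7, 330.3]
tcp_rot: [3.141, -0.0, 1.571]
force: [-0.0, -1.0, 0.2]
grip_width: 0.998
clock: 3.95
tool_pos: [635.9, -427.5, 328.2]
tcp_rot: [-3.138, 0.001, 1.564]
force: [-0.3, 0.4, 0.1]
grip_width: 0.999
clock: 4.95
tool_pos: [638.7, -421.6, 16.0]
tcp_rot: [-3.141, -0.001, 1.571]
force: [-0.1, -0.6, -0.3]
grip_width: 0.998
```

```bash
python3 -m inch '[5,0,0,0,0,0,1, 5,0,0,0,0,0,1, 5,0,0,0,0,0,1, 5,0,0,0,0,0,1, 5,0,0,0,0,0,1, 5,0,0,0,0,0,1, 5,0,0,0,0,0,1, 5,0,0,0,0,0,1, 5,0,0,0,0,0,1, 5,0,0,0,0,0,1]' && python3 -m inch '[8,0,0,0,0,0,1, 10,0,0,0,0,0,1, 10,0,0,0,0,0,1, 10,0,0,0,0,0,1, 10,0,0,0,0,0,1, 10,0,0,0,0,0,1, 10,0,0,0,0,0,1, 10,0,0,0,0,0,1, 10,0,0,0,0,0,1, 0,0,0,0,0,0,1]'
cat >> h.py <<'E'
def cases(n='top'):
    im=vision.read_camera(n)
    for u,v,a,f,c in insets(n,im):
        P=plane(n,(u,v),45)[0]
        if P[0]<1000:
            r=cv2.minAreaRect(plane(n,c[:,0],45)[:,:2].astype(np.float32))
            print(n,P.round(1)[:2],'fill',round(f,2),'rect',np.round(r[1]),round(r[2],1))
    return im
E
python3 -c "
from h import *
im=cases('side'); cases('top'); cv2.imwrite('pics/push1.png',im[:,:,::-1])"
```

```text
clock: 6.2
tool_pos: [638.7, -372.0, 16.4]
tcp_rot: [3.141, 0.0, 1.571]
force: [-0.3, -0.6, 0.4]
grip_width: 1.004
clock: 7.45
tool_pos: [639.0, -282.6, 16.1]
tcp_rot: [-3.141, -0.001, 1.572]
force: [1.2, -0.4, 0.1]
grip_width: 0.996
side [ 449.5 -286.2] fill 0.83 rect [112.  68.] 0.6
side [560.5 133.7] fill 0.88 rect [ 74. 117.] 87.0
side [-57.6 561. ] fill 0.6 rect [160.  48.] 75.4
side [ 574.3 1170.8] fill 0.58 rect [287.  91.] 87.6
side [ 475.1 1196.5] fill 0.57 rect [ 83. 648.] 8.7
top [561.2 132.5] fill 0.92 rect [ 72. 119.] 86.9
top [ 675.2 -219.8] fill 0.69 rect [63. 63.] 0.4
top [ 695.2 -429.9] fill 0.8 rect [80. 32.] 52.4
top [748.9 154.7] fill 0.84 rect [116.  69.] 1.4
```

View pics/push1.png

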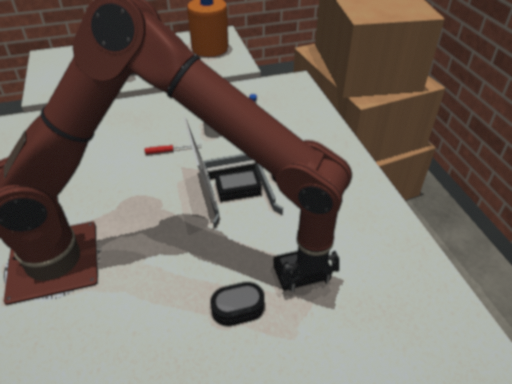

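The case is moving ahead of the fingers with yaw about 0.4° and its centre at y≈-222. The forearm stays high above the lid. I'll continue another 90 mm, then back off and look.

```bash
python3 -m inch '[10,0,0,0,0,0,1, 10,0,0,0,0,0,1, 10,0,0,0,0,0,1, 10,0,0,0,0,0,1, 10,0,0,0,0,0,1, 10,0,0,0,0,0,1, 10,0,0,0,0,0,1, 10,0,0,0,0,0,1, 8,0,0,0,0,0,1, 2,0,0,0,0,0,1]' && python3 -m inch '[-30,0,0,0,0,0,0, 0,0,-40,0,0,0,0, 0,0,-40,0,0,0,0, 0,50,0,0,0,0,0, 0,50,0,0,0,0,0, 0,0,0,0,0,0,0]';python3 -c "
from h import *
cases('side'); im=cases('top')
cv2.imwrite('pics/push2.png',im[:,:,::-1])"
```

```text
clock: 8.8
tool_pos: [638.8, -193.3, 16.2]
tcp_rot: [-3.141, -0.0, 1.571]
force: [-0.4, -1.1, -0.1]
grip_width: 0.998
clock: 9.55
tool_pos: [741.1, -222.4, 94.4]
tcp_rot: [-3.141, -0.001, 1.574]
force: [0.1, -0.1, -0.5]
grip_width: 0.496
side [ 449.9 -286.2] fill 0.83 rect [ 69. 113.] 89.9
side [560.6 133.8] fill 0.87 rect [ 74. 116.] 86.6
top [561.2 132.4] fill 0.93 rect [ 72. 120.] 87.1
top [748.9 154.9] fill 0.85 rect [116.  69.] 1.4
top [292.5 -92.3] fill 0.75 rect [ 32. 187.] 41.5
top [ 448.8 -287.4] fill 0.81 rect [112.  70.] 0.2
top [ 683.7 -291.2] fill 0.53 rect [120. 511.] 62.8
```

```bash
python3 -c "
from h import *
print(manip.observe()['joint_pos'].round(2))"; python3 -m inch '[40,0,0,0,0,0.1745,0, 40,0,0,0,0,0.1745,0, 0,0,0,0,0,0.1745,0, 0,0,0,0,0,0.1745,0, 0,0,0,0,0,0.1745,0, 0,0,0,0,0,0.1745,0, 0,0,0,0,0,0.1745,0, 0,0,0,0,0,0.1745,0, 0,0,0,0,0,0.1745,0, 0,0,0,0,0,0,0]';python3 -c "
from h import *
print(manip.observe()['joint_pos'].round(2))
cases('side'); im=cases('top')
cv2.imwrite('pics/push3.png',im[:,:,::-1])"
```

```text
[-0.16  0.76  0.67  1.29 -0.47  1.25  0.52]
clock: 10.9
tool_pos: [744.8, -145.3, 96.6]
tcp_rot: [-3.141, 0.0, -0.0]
force: [-0.3, -0.1, -0.5]
grip_width: 0.505
[-0.43  0.86  0.99  1.34 -0.72  1.31 -1.  ]
side [ 449.9 -286. ] fill 0.83 rect [ 68. 112.] 89.9
side [ 637.4 -140.1] fill 0.77 rect [ 69. 113.] 89.4
side [560.6 133.8] fill 0.88 rect [ 73. 115.] 86.9
top [ 450.7 -286. ] fill 0.85 rect [112.  70.] 0.2
top [561.5 132.6] fill 0.93 rect [ 72. 119.] 86.9
top [748.9 154.8] fill 0.85 rect [116.  69.] 1.4
top [332.8  96.3] fill 0.77 rect [ 27. 186.] 41.9
top [ 681.9 -143.5] fill 0.63 rect [ 90. 531.] 57.2
```

View pics/push3.png

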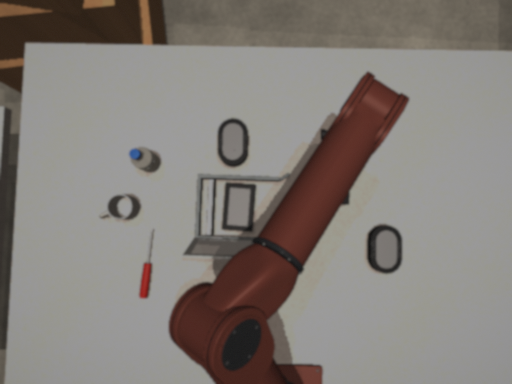

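The side view gives the case at (638,-141) with yaw about 0. The arm hides it from the top camera. Now the sideways push.

```bash
python3 -m inch '[3,-4,30,0,0,0,0, 0,0,30,0,0,0,0, 0,0,15,0,0,0,0, 0,0,4,0,0,0,0, -8,0,0,0,0,0,0, -8,0,0,0,0,0,0, -5,0,0,0,0,0,0, -5,0,0,0,0,0,0, -5,0,0,0,0,0,0, -5,0,0,0,0,0,0]' && python3 -m inch '[-5,0,0,0,0,0,0, -5,0,0,0,0,0,0, -8,0,0,0,0,0,0, -8,0,0,0,0,0,0, -8,0,0,0,0,0,0, -8,0,0,0,0,0,0, -8,0,0,0,0,0,0, -8,0,0,0,0,0,0, -6,0,0,0,0,0,0, 0,0,0,0,0,0,0]'; python3 -c "
from h import *
print(manip.observe()['joint_pos'].round(2))
cases('side'); im=cases('top')"
```

```text
clock: 12.25
tool_pos: [712.8, -140.8, 17.7]
tcp_rot: [3.141, -0.001, 0.0]
force: [2.4, -0.1, 1.3]
grip_width: 0.499
clock: 13.5
tool_pos: [648.0, -140.9, 17.2]
tcp_rot: [-3.141, 0.001, -0.0]
force: [0.5, -0.4, -0.1]
grip_width: 0.504
[-0.54  0.79  0.99  1.68 -0.73  1.09 -0.89]
side [ 449.8 -286. ] fill 0.83 rect [ 68. 112.] 89.9
side [ 558.4 -141.4] fill 0.71 rect [111.  68.] 0.1
side [560.5 133.7] fill 0.88 rect [ 73. 115.] 87.6
side [869.5 330. ] fill 0.8 rect [101.  79.] 48.0
top [ 450.7 -285.8] fill 0.88 rect [112.  67.] 0.2
top [561.  132.4] fill 0.92 rect [ 71. 119.] 86.5
top [ 705.9 -226.3] fill 0.83 rect [81. 42.] 51.4
top [748.9 154.5] fill 0.83 rect [116.  69.] 1.4
```

```bash
python3 -m inch '[20,0,0,0,0,0,0, 0,0,-45,0,0,0,0, 0,0,-45,0,0,0,0, -35,25,0,0,0,-0.1745,0.5]' >/dev/null && python3 -m inch '[0,0,0,0,0,-0.1745,1, 0,0,0,0,0,-0.1745,1, 0,0,0,0,0,-0.1745,1, 0,0,0,0,0,-0.1745,1, 0,0,0,0,0,-0.1745,1, 0,0,0,0,0,-0.1745,1, 0,0,0,0,0,-0.1745,1, 0,0,0,0,0,-0.1745,1]' && python3 -m inch '[-23,-35,0,0,0,0,1, -23,-38,0,0,0,0,1, 0,0,0,0,0,0,1]'; python3 -c "
from h import *
print(manip.observe()['joint_pos'].round(2))
im=cases('side'); im2=cases('top')
cv2.imwrite('pics/push4.png',im[:,:,::-1]);cv2.imwrite('pics/push4t.png',im2[:,:,::-1])"
```

```text
clock: 15.1
tool_pos: [633.6, -166.1, 107.2]
tcp_rot: [-3.141, 0.0, 1.576]
force: [-0.4, -0.2, 0.0]
grip_width: 1.002
clock: 15.48
tool_pos: [557.7, -214.9, 107.6]
tcp_rot: [-3.141, 0.0, 1.565]
force: [1.5, 1.0, 0.6]
grip_width: 0.998
[-0.33  0.42  0.78  1.78 -0.33  1.08  0.56]
side [ 449.9 -286. ] fill 0.83 rect [ 66. 111.] 89.6
side [ 593.3 -141.2] fill 0.68 rect [76. 58.] 3.1
side [560.  134.1] fill 0.89 rect [ 73. 115.] 87.0
side [797.1 413.9] fill 0.84 rect [125.  88.] 55.1
top [ 584.3 -131.8] fill 0.71 rect [106.  65.] 0.7
top [561.  132.5] fill 0.92 rect [ 71. 118.] 87.7
top [ 586.5 -373.6] fill 0.83 rect [88. 40.] 57.6
top [748.8 154.5] fill 0.85 rect [113.  69.] 1.4
```

View pics/push4.png

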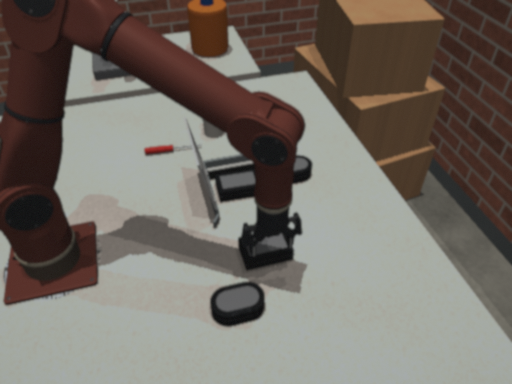

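The fingers hover behind the case, with the round case well clear at (237,300). I'll check the case's extents from the top picture before descending.

Run:
```python
from h import *
im=cv2.imread('pics/push4t.png')[:,:,::-1]
for u,v,a,f,c in insets('top',im):
    P=plane('top',c[:,0],45)
    if abs(u-300)<90: print(u,v,P.min(0).round(1),P.max(0).round(1))
```

```text
331.57020453289107 200.41846323935874 [ 519.8 -169.6   45. ] [ 626.1 -104.3   45. ]
238.33717478610092 206.62633141260693 [503.   96.8  45. ] [620.2 169.5  45. ]
232.31969792322215 141.15166771554436 [691.2 120.2  45. ] [804.8 190.1  45. ]
```

The loose case is near x≈569, about 9 mm off the tray midline. I'll correct that with a slight diagonal during the next push, which stays well inside the friction cone.

```bash
python3 -m inch '[0,11,40,0,0,0,1, 0,0,35,0,0,0,1, 0,0,16,0,0,0,1, 0,0,0,0,0,0,1, 6,0,0,0,0,0,1, 5,0,0,0,0,0,1, 5,0,0,0,0,0,1, 5,0,0,0,0,0,1, 5,0,0,0,0,0,1, 5,0,0,0,0,0,1]' && python3 -m inch '[8,-1.2,0,0,0,0,1, 8,-1.2,0,0,0,0,1, 8,-1.2,0,0,0,0,1, 8,-1.2,0,0,0,0,1, 8,-1.2,0,0,0,0,1, 8,-1.2,0,0,0,0,1, 8,-1.2,0,0,0,0,1, 8,-0.6,0,0,0,0,1, 2,0,0,0,0,0,1, 0,0,0,0,0,0,1]'
python3 - <<'E'
from h import *
im=vision.read_camera('top')
for u,v,a,f,c in insets('top',im):
    P=plane('top',c[:,0],45)
    if P[:,0].max()<900: print(u,v,P.min(0).round(1),P.max(0).round(1),cv2.minAreaRect(P[:,:2].astype(np.float32))[2])
E
```

```text
clock: 16.82
tool_pos: [571.7, -180.8, 16.5]
tcp_rot: [3.141, 0.0, 1.57]
force: [0.5, -1.3, 0.6]
grip_width: 0.999
clock: 18.08
tool_pos: [562.6, -114.5, 16.3]
tcp_rot: [-3.141, -0.0, 1.571]
force: [0.0, -0.3, -0.3]
grip_width: 0.999
385.9862604540024 249.06332138590204 [ 394.8 -319.5   45. ] [ 507.  -252.1   45. ] 0.1768191158771515
238.3247323152536 206.61909777075653 [503.   96.8  45. ] [620.2 169.5  45. ] 87.72892761230469
302.25494853523355 200.13578780680916 [523.8 -87.6  45. ] [618.2 -24.8  45. ] 0.9080451726913452
232.34659928405978 141.15224257738473 [691.2 120.2  45. ] [804.9 189.6  45. ] 1.3668421506881714
```

Now x≈560. Pushing in through the mouth.

```bash
python3 -m inch '[8,0,0,0,0,0,1, 8,0,0,0,0,0,1, 8,0,0,0,0,0,1, 8,0,0,0,0,0,1, 8,0,0,0,0,0,1, 8,0,0,0,0,0,1, 8,0,0,0,0,0,1, 8,0,0,0,0,0,1, 8,0,0,0,0,0,1, 0,0,0,0,0,0,1]' && python3 -m inch '[5,0,0,0,0,0,1, 5,0,0,0,0,0,1, 5,0,0,0,0,0,1, 4,0,0,0,0,0,1, 4,0,0,0,0,0,1, 4,0,0,0,0,0,1, 4,0,0,0,0,0,1]'
python3 - <<'E'
from h import *
im=vision.read_camera('top')
for u,v,a,f,c in insets('top',im):
    P=plane('top',c[:,0],45)
    if P[:,0].max()<900: print(u,v,P.min(0).round(1),P.max(0).round(1),cv2.minAreaRect(P[:,:2].astype(np.float32))[2])
cv2.imwrite('pics/push5.png',vision.read_camera('side')[:,:,::-1])
E
```

```text
clock: 19.38
tool_pos: [562.6, -41.6, 16.2]
tcp_rot: [-3.141, -0.001, 1.572]
force: [0.0, 0.2, 0.5]
grip_width: 1.003
clock: 20.25
tool_pos: [562.7, -11.8, 16.4]
tcp_rot: [3.141, 0.0, 1.57]
force: [0.2, -1.3, -1.6]
grip_width: 0.993
386.00722021660647 249.05836341756918 [ 394.8 -319.5   45. ] [ 507.  -252.1   45. ] 0.17681895196437836
265.01205201395493 204.7802093244529 [501.9  26.3  45. ] [618.8  77.7  45. ] 1.238222599029541
237.9519009725906 206.59009725906276 [502.9  97.4  45. ] [620.  169.6  45. ] 87.95536041259766
232.35026795284028 141.2060021436227 [691.3 120.3  45. ] [804.8 189.6  45. ] 1.366842269897461
```

View pics/push5.png

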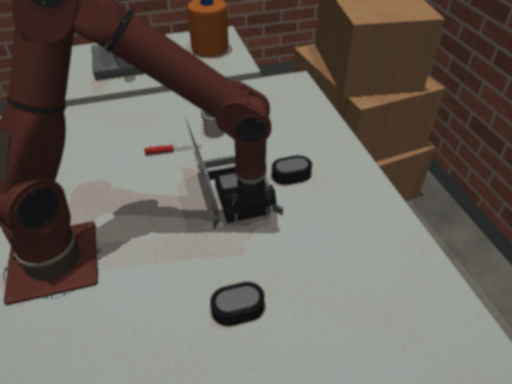

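The case is between the walls and just touching its mate (mate y ≈133), with the arm clear of the lid. Now I'll feel for the stop.

```bash
python3 -m inch '[2,0,0,0,0,0,1, 2,0,0,0,0,0,1, 2,0,0,0,0,0,1, 2,0,0,0,0,0,1, 2,0,0,0,0,0,1, 2,0,0,0,0,0,1, 2,0,0,0,0,0,1, 2,0,0,0,0,0,1, 2,0,0,0,0,0,1, 0,0,0,0,0,0,1]'; python3 -m inch '[1,0,0,0,0,0,1, 1,0,0,0,0,0,1, 1,0,0,0,0,0,1, 1,0,0,0,0,0,1]'
python3 - <<'E'
from h import *
im=vision.read_camera('top')
for u,v,a,f,c in insets('top',im):
    P=plane('top',c[:,0],45)
    if 480<P[:,0].min()<600: print(u,v,P.min(0).round(1),P.max(0).round(1),cv2.minAreaRect(P[:,:2].astype(np.float32))[2])
E
```

```text
clock: 21.6
tool_pos: [562.7, 6.5, 16.4]
tcp_rot: [3.142, -0.0, 1.571]
force: [0.8, -0.5, -0.2]
grip_width: 1.002
clock: 22.1
tool_pos: [562.7, 10.1, 16.3]
tcp_rot: [3.142, 0.0, 1.57]
force: [0.1, -3.6, 1.3]
grip_width: 1.003
258.2889447236181 206.12646566164153 [501.4  36.6  45. ] [618.5 100.1  45. ] 1.3117179870605469
231.06484458735264 207.07538406573775 [500.2 118.4  45. ] [617.2 188.1  45. ] 1.3760229349136353
```

```bash
for i in 1; do python3 -m inch '[1,0,0,0,0,0,1, 1,0,0,0,0,0,1, 0,0,0,0,0,0,1]'|grep -E 'pos|force'; python3 -m inch '[1,0,0,0,0,0,1, 1,0,0,0,0,0,1, 0,0,0,0,0,0,1]'|grep -E 'pos|force'; done
```

```text
tool_pos: [562.7, 12.3, 16.3]
force: [-0.3, -2.1, 2.2]
tool_pos: [562.7, 14.3, 16.3]
force: [-0.6, -2.0, 1.9]
```

```bash
python3 -m inch '[1,0,0,0,0,0,1, 1,0,0,0,0,0,1, 0,0,0,0,0,0,1]'|grep -E 'pos|force'; python3 -m inch '[1,0,0,0,0,0,1, 0,0,0,0,0,0,1]'|grep -E 'pos|force'; python3 -m inch '[1,0,0,0,0,0,1, 0,0,0,0,0,0,1]'|grep -E 'pos|force'
```

```text
tool_pos: [562.7, 16.3, 16.3]
force: [1.0, -2.8, 1.5]
tool_pos: [562.7, 17.1, 16.3]
force: [-0.0, -3.3, 1.8]
tool_pos: [562.6, 17.1, 16.3]
force: [-0.7, -7.3, 2.5]
```

The tool stops at y≈17.1 and the force is rising, so that is the stop. I'll build it to 15 N in small steps.

```bash
python3 -m inch '[0.5,0,0,0,0,0,1, 0,0,0,0,0,0,1]'|grep -E 'clock|pos|force'; python3 -m inch '[0,0,0,0,0,0,1]'|grep -E 'clock|pos|force'
```

```text
clock: 24.02
tool_pos: [562.6, 17.2, 16.3]
force: [-0.6, -7.7, 3.3]
clock: 24.15
tool_pos: [562.6, 17.1, 16.4]
force: [-0.4, -7.9, 2.2]
```

```bash
python3 -m inch '[0.5,0,0,0,0,0,1, 0,0,0,0,0,0,1]'|grep -E 'clock|pos|force'; python3 -m inch '[0.5,0,0,0,0,0,1,0,0,0,0,0,0,1]'|grep -E 'clock|pos|force'
```

```text
clock: 24.4
tool_pos: [562.5, 17.2, 16.4]
force: [-0.7, -9.5, 2.3]
clock: 24.65
tool_pos: [562.4, 17.2, 16.3]
force: [-1.6, -10.0, 3.0]
```

```bash
python3 -m inch '[1,0,0,0,0,0,1, 0,0,0,0,0,0,1]'|grep -E 'clock|pos|force'; python3 -m inch '[0.5,0,0,0,0,0,1,0,0,0,0,0,0,1]'|grep -E 'clock|pos|force'
```

```text
clock: 24.9
tool_pos: [562.3, 17.3, 16.4]
force: [-1.5, -13.5, 3.7]
clock: 25.15
tool_pos: [562.2, 17.3, 16.4]
force: [-1.7, -15.2, 4.8]
```

```bash
python3 -m inch '[0,0,0,0,0,0,1,0,0,0,0,0,0,1,0,0,0,0,0,0,1]'|grep -E 'clock|pos|force'; python3 -m inch '[0,0,0,0,0,0,1,0,0,0,0,0,0,1,0,0,0,0,0,0,1]'|grep -E 'clock|pos|force';python3 - <<'E'
from h import *
im=vision.read_camera('top')
for u,v,a,f,c in insets('top',im):
    P=plane('top',c[:,0],45)
    if P[:,0].max()<900: print(u,v,P.min(0).round(1),P.max(0).round(1),cv2.minAreaRect(P[:,:2].astype(np.float32))[2])
print(manip.observe()['joint_pos'].round(2))
E
```

```text
clock: 25.52
tool_pos: [562.2, 17.3, 16.4]
force: [-2.8, -14.2, 4.6]
clock: 25.9
tool_pos: [562.2, 17.3, 16.4]
force: [-2.4, -14.8, 4.5]
385.994578313253 249.07409638554216 [ 394.8 -319.5   45. ] [ 507.  -252.1   45. ] 0.17681895196437836
255.0809792843691 205.95386064030131 [501.2  50.7  45. ] [618.3 106.2  45. ] 1.3300886154174805
228.55543691048229 207.042356291155 [500.1 125.2  45. ] [617.  195.4  45. ] 89.41600036621094
232.37115839243495 141.22136256178808 [691.3 120.3  45. ] [804.8 189.6  45. ] 1.3668421506881714
[-0.69  0.46  0.7   1.93 -0.38  0.89  0.2 ]
```

The stop was felt at tool y 17.1, and the force held at about 14.5 N for over 0.7 s. The pair is at x≈559, y≈71 and 160. Next I'll retreat, shut the fingers, rise and go behind the lid.

```bash
python3 -m inch '[-3,0,0,0,0,0,1, -8,0,0,0,0,0,1, -15,0,0,0,0,0,1, 0,0,-50,0,0,0,1, 0,0,-55,0,0,0,0, 0,0,-55,0,0,0,-1, 0,0,-55,0,0,0,-1, 0,0,-55,0,0,0,-1, 0,0,-45,0,0,0,-1, 0,0,0,0,0,0,-1]' && python3 -m inch '[33,-28,0,0,0,0,-1, 33,-28,0,0,0,0,-1, 33,-28,0,0,0,0,-1, 33,-28,0,0,0,0,-1, 33,-28,0,0,0,0,-1, 33,-28,0,0,0,0,-1, 0,0,0,0,0,0,-1, 0,0,0,0,0,0,-1]'
python3 - <<'E'
from h import *
print(manip.observe()['joint_pos'].round(2))
cases('top')
cv2.imwrite('pics/lid1.png',vision.read_camera('side')[:,:,::-1])
E
```

```text
clock: 27.2
tool_pos: [564.1, -5.7, 334.7]
tcp_rot: [3.136, -0.002, 1.57]
force: [0.5, 0.6, -1.0]
grip_width: 0.006
clock: 28.2
tool_pos: [394.9, 192.4, 330.7]
tcp_rot: [-3.141, 0.001, 1.57]
force: [0.3, 0.2, 0.0]
grip_width: -0.002
[-1.13 -0.19  0.5   1.81  0.09  1.5  -0.65]
top [106.4  62.6] fill 0.63 rect [53. 48.] 84.5
top [169.4 380. ] fill 0.78 rect [130.  16.] 37.4
top [255.5 345.7] fill 0.85 rect [ 44. 118.] 38.0
top [257.8 259.9] fill 0.83 rect [140.  18.] 37.2
top [271.9 244.8] fill 0.83 rect [140.  18.] 37.7
top [ 450.5 -285.8] fill 0.86 rect [112.  67.] 0.2
top [559.1  72.3] fill 0.94 rect [ 69. 117.] 89.1
top [560.7 159.7] fill 0.92 rect [ 70. 115.] 89.5
top [748.7 154.3] fill 0.83 rect [113.  69.] 1.4
```

View pics/lid1.png

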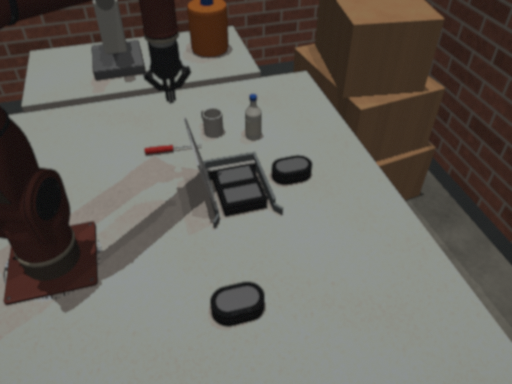

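The pair sits together in the tray, 87.4 mm apart by the top view. The shut fingers are above and behind the lid. Descend behind its free edge.

```bash
python3 -m inch '[0,0,40,0,0,0,-1, 0,0,40,0,0,0,-1, 0,0,30,0,0,0,-1, 0,0,13,0,0,0,-1, 0,0,0,0,0,0,-1]'; python3 -m inch '[0,4,0,0,0,0,-1, 0,4,0,0,0,0,-1, 0,4,0,0,0,0,-1, 0,4,0,0,0,0,-1, 0,4,0,0,0,0,-1, 0,4,0,0,0,0,-1, 0,4,0,0,0,0,-1, 0,4,0,0,0,0,-1]'; python3 -c "
from h import *
print(manip.observe()['joint_pos'].round(2))
cv2.imwrite('pics/lid2.png',vision.read_camera('side')[60:260,80:340,::-1].repeat(3,0).repeat(3,1))"
```

```text
clock: 28.92
tool_pos: [394.9, 192.7, 208.2]
tcp_rot: [-3.141, 0.001, 1.57]
force: [-0.9, 0.6, 0.3]
grip_width: -0.001
clock: 29.92
tool_pos: [426.9, 193.2, 208.3]
tcp_rot: [-3.141, 0.0, 1.571]
force: [-1.6, 0.7, 1.9]
grip_width: -0.001
[-1.11 -0.05  0.58  1.96  0.03  1.23 -0.54]
```

View pics/lid2.png

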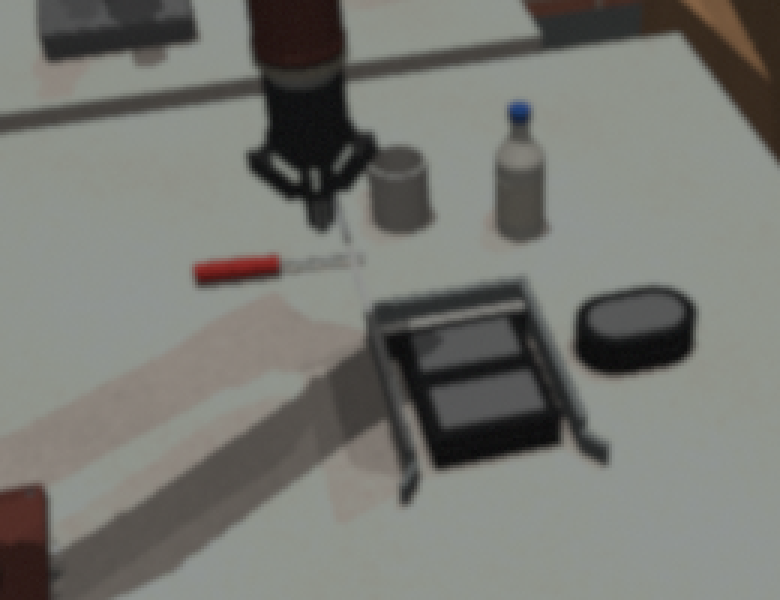

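The fingers have reached the lid's free edge, which shows as a thin line at crop (345,235). Now I'll follow the lid's arc, watching the force.

```bash
python3 -m inch '[0,6,0,0,0,0,-1, 0,6,0,0,0,0,-1, 0,6,0,0,0,0,-1, 0,7,0,0,0,0,-1, 0,8,0.7,0,0,0,-1, 0,8,0.7,0,0,0,-1, 0,8,0.7,0,0,0,-1, 0,8,0.7,0,0,0,-1, 0,7.5,0.7,0,0,0,-1]' ; python3 -m inch '[0,7.3,2.7,0,0,0,-1, 0,7.3,2.7,0,0,0,-1, 0,7.3,2.7,0,0,0,-1, 0,7.3,2.7,0,0,0,-1, 0,7.3,2.7,0,0,0,-1]'
```

```text
clock: 31.1
tool_pos: [491.5, 193.1, 204.4]
tcp_rot: [-3.141, 0.0, 1.571]
force: [-1.7, 0.5, -0.7]
grip_width: -0.004
clock: 31.72
tool_pos: [527.9, 193.1, 190.8]
tcp_rot: [-3.141, 0.0, 1.571]
force: [-2.1, 0.1, -0.3]
grip_width: 0.001
```

```bash
python3 -m inch '[0,6.5,4.6,0,0,0,-1, 0,6.5,4.6,0,0,0,-1, 0,6.5,4.6,0,0,0,-1, 0,6.5,4.6,0,0,0,-1, 0,6.5,4.6,0,0,0,-1, 0,5,6,0,0,0,-1, 0,5,6,0,0,0,-1, 0,5,6,0,0,0,-1, 0,5,6,0,0,0,-1, 0,5,6,0,0,0,-1]'; python3 -m inch '[0,3.3,7,0,0,0,-1, 0,3.3,7,0,0,0,-1, 0,3.3,7,0,0,0,-1, 0,3.3,7,0,0,0,-1, 0,3.3,7,0,0,0,-1]'; python3 -c "
from h import *
cv2.imwrite('pics/lid3.png',vision.read_camera('side')[60:260,80:340,::-1].repeat(3,0).repeat(3,1))"
```

```text
clock: 32.98
tool_pos: [585.2, 193.1, 137.7]
tcp_rot: [-3.141, 0.0, 1.571]
force: [-1.4, -0.0, 0.2]
grip_width: -0.002
clock: 33.6
tool_pos: [601.6, 193.2, 102.7]
tcp_rot: [-3.141, 0.0, 1.571]
force: [-0.8, -0.5, 0.9]
grip_width: -0.001
```

View pics/lid3.png

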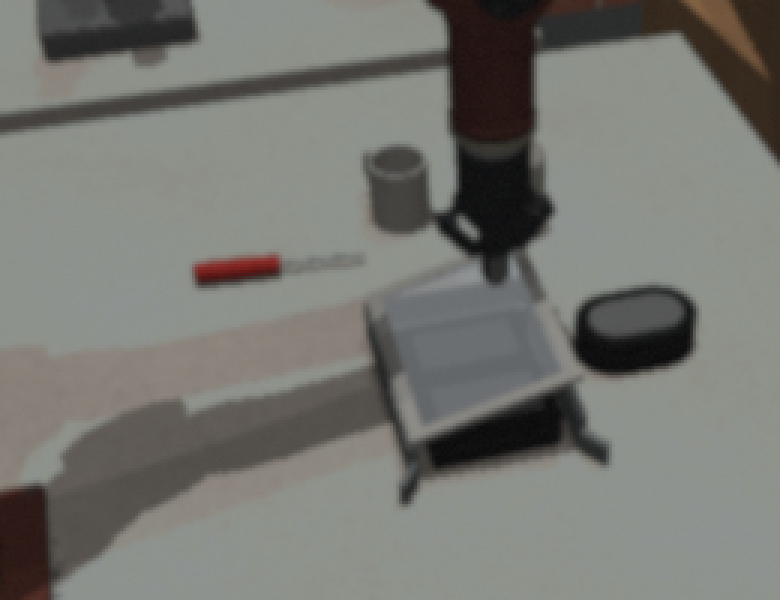

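The lid is about 15–20° from shut, with the fingertip on it at crop (495,280). Now the final fold, pressing gently.

```bash
python3 -m inch '[0,1.3,7,0,0,0,-1, 0,1.3,7,0,0,0,-1, 0,1.3,7,0,0,0,-1, 0,1.3,6,0,0,0,-1, 0,1.3,4,0,0,0,-1, 0,0,3,0,0,0,-1, 0,0,2,0,0,0,-1]'; python3 -m inch '[0,0,1.5,0,0,0,-1, 0,0,1.5,0,0,0,-1, 0,0,0,0,0,0,-1]'
```

```text
clock: 34.52
tool_pos: [608.2, 193.1, 67.2]
tcp_rot: [-3.142, 0.0, 1.571]
force: [-1.3, 0.1, 1.1]
grip_width: 0.001
clock: 34.9
tool_pos: [608.4, 193.1, 66.0]
tcp_rot: [3.141, -0.001, 1.57]
force: [-7.6, -1.9, 16.3]
grip_width: -0.001
```

The lid stopped hard at tip height 58 mm, which is the shut lid's top, with 16 N. I'll hold, lift away and check.

```bash
python3 -m inch '[0,0,0,0,0,0,-1, 0,0,0,0,0,0,-1, 0,0,-10,0,0,0,-1, 0,0,-50,0,0,0,-1, 0,0,-60,0,0,0,-1, 0,0,-60,0,0,0,-1, 0,0,-60,0,0,0,-1, 60,-20,0,0,0,0,-1, 60,-20,0,0,0,0,-1, 60,-20,0,0,0,0,-1]'; python3 -m inch '[60,-40,0,0,0,0,-1, 60,-40,0,0,0,0,-1, 60,-40,0,0,0,0,-1, 0,0,0,0,0,0,-1, 0,0,0,0,0,0,-1]'; python3 -c "
from h import *
cases('top')
cv2.imwrite('pics/end.png',vision.read_camera('side')[60:260,80:340,::-1].repeat(3,0).repeat(3,1))
cv2.imwrite('pics/endt.png',vision.read_camera('top')[110:310,80:340,::-1].repeat(3,0).repeat(3,1))"
```

```text
clock: 36.15
tool_pos: [548.2, 372.7, 304.9]
tcp_rot: [3.141, -0.001, 1.57]
force: [0.8, -0.8, 0.1]
grip_width: 0.002
clock: 36.78
tool_pos: [445.2, 526.8, 304.3]
tcp_rot: [3.141, 0.001, 1.571]
force: [-0.2, -0.1, 0.0]
grip_width: -0.002
top [ 450.8 -286.3] fill 0.82 rect [112.  67.] 0.2
top [748.9 154.6] fill 0.86 rect [111.  66.] 1.4
```

View pics/end.png

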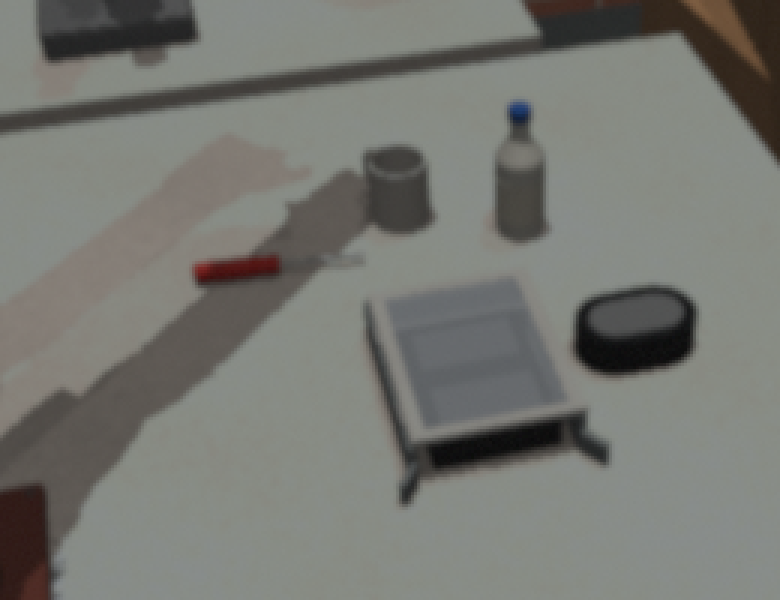

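The lid lies level and shut over the pair, and the bottle, screwdriver, mug and round cases are where they were. The robot is clear, so I'm handing in.

```bash
python3 -c "
from rig import job; print(job.close_job())"
```

```text
the job is handed in; nothing more can be done
None
```

The job is done and handed in, at about 37 s of the 72 s allowed; no verdict was reported.

**What I did:** I slid the loose square case along the bench and in through the mouth behind its mate. I found the stop by feel at tool y ≈ 17 mm and held about 14–15 N there for about 0.75 s. Then I folded the lid down along its arc until it stopped, with the fingertip at the shut lid's top height (58 mm) and 16 N on it, and moved the arm clear.

**Last checks:**
- **Pair:** before the lid went down, the cases were 87 mm apart. They were within about 1 mm of the tray's middle line and about 55 and 143 mm inside the mouth.
- **Lid:** in the final side picture it lies level and shut, with both cases visible under it. I did not measure its angle from the pictures.
- **Round cases:** both measured where they were at the start.
- **Bottle, screwdriver and mug:** they look unmoved in the side picture, but I did not measure them.

**Failed or disagreed:**
- **Final top picture:** I could not view it because the 12-picture limit was reached.
- **Sideways push:** the side view put the half-hidden case at x 558, but the top view showed about 569. I trusted the top view and corrected on the way in.

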